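# Click the crate tally round to its pointer and register it

### The job

Another load of lemon trays is packed. On the tally console, gently flick the rim of the eight-lug thumbwheel round anticlockwise (seen from above) with a fingertip, click by click, until its one long lug stands at the fixed arrow, without going a click past it; then press the round key on the same console fully down to register, and let it go. Leave the round timer wheel and everything else on the bench as they are; nothing is to be picked up.

Things in the scene. Friction and masses are not known exactly. Their poses are not given: they have to be found in the camera images.
- tally: Tally console, grey metal box 190 x 225 x 40 mm high, fixed. Origin: centre of its underside; x across its 190 mm towards the arrow, y towards the end with the key, z up. Eight-lug wheel, axis at x -15, y -30 mm; round key at x +55, y +80 mm. A flat dark arrow plate, 5 mm thick, lies on its top 82 to 102 mm from the wheel axis along +x. The rest of the top is flat and clear at z = 40 mm.
- wheel_axis (a point): On the vertical axis of the eight-lug wheel, 56 mm above the bench, mid-thickness; axes as the console's. White wheel: disc of radius 38 mm with 8 straight radial lugs 45 degrees apart, 8 mm wide; seven reach 62 mm from the axis, the long one 76 mm. Disc and lugs span heights 48 to 64 mm above the bench, leaving 8 mm free above the console's top.
- long_lug_tip (a point): Middle of the outer end of the long lug, 76 mm from the wheel axis, 56 mm above the bench. Turns with the wheel; its x axis points outward along the long lug.
- pointer_tip (a point): Point of the fixed arrow, 82 mm from the wheel axis along the console's +x, 45 mm above the bench (clear below the lugs).
- tally_wheel (a joint): Turn of the eight-lug wheel, rad, growing anticlockwise from above. 0 = long lug at the arrow. Spring detents every 45 degrees (0.785), at 0, -0.785, -1.57..; past half way it snaps on to the next. About 2 to 4 N at a lug's end pushes it over a click. Starts 2, 3 or 4 clicks short of the arrow (-1.57, -2.36 or -3.14). Hard stops at -4.4 and +1.2.
- key_top (a point): Centre of the top face of the round white key (28 mm across, top 62 mm above the bench when up) at the +x, +y corner of the tally console; pressed straight down. Its dark collar is 44 mm across and 12 mm high above the console's top.
- key (a joint): Travel of the key in m: 0 = up, 0.006 = fully down, where it meets a hard stop; needs about 1.5 N to start and 5 N fully down; springs back up when released.
- timer: Lesser console, grey metal box 130 x 130 x 40 mm high, fixed, origin at the centre of its underside; carries a plain round knurled wheel without lugs, 90 mm across, its top 64 mm above the bench. To be left alone.
- timer_wheel (a joint): Turn of the plain round wheel of the lesser console, rad, 0 at the start; to be left as it is. It turns easily.
- tape: Loose roll of clear tape lying flat, 60 mm across, 24 mm high; origin at the centre of its underside.
- jar: Loose jar with white cap, 52 mm across, 65 mm high; origin at the centre of its underside.
- pink_bowl: Loose pink plastic bowl, 120 mm across, 55 mm high; origin at the centre of its underside.
- blue_bowl: Loose blue plastic bowl, 110 mm across, 50 mm high; origin at the centre of its underside.
- cup: Loose steel cup, 72 mm across, 80 mm high; origin at the centre of its underside.
- scoop: Loose steel spoon, about 180 mm long and 20 mm high, lying on the bench beyond the consoles at the right; origin at mid-length, on its underside.
- spray: Loose small green bottle, 56 mm across, 100 mm high, beyond the consoles at the left; origin at the centre of its underside.

How it is judged (in metres and radians):
On the way, in this order (a step that is already met when the one before it is completed fails the run):
1. the eight-lug wheel rests in its click with the long lug at the arrow (within 0.13 rad), key up (value of joint tally_wheel between -0.13 and 0.13 rad and value of joint key below 0.002 m), for 0.2 s.
2. the key is pressed down (past 4.5 of its 6 mm) with the wheel at the arrow (value of joint tally_wheel between -0.13 and 0.13 rad and value of joint key above 0.0045 m), for 0.04 s.
At the end, for the whole second after the job is handed in: The long lug rests at the arrow within 0.13 rad, the key has been pressed after that and is up again, the timer wheel is within 0.2 rad of its start, and every loose thing is within 25 mm of where it was (value of joint tally_wheel between -0.13 and 0.13 rad and value of joint key below 0.0015 m and velocity of joint tally_wheel between -0.1 and 0.1 rad/s and value of joint timer_wheel between -0.2 and 0.2 rad and distance of each of tape, jar, pink_bowl, blue_bowl, cup, scoop, spray from where it was at the start of the episode below 0.025 m); the robot touches nothing.
It fails at once if the wheel is turned more than about half a click past the arrow (value of joint tally_wheel above 0.45 rad).
It fails at once if the key is pressed before the long lug is at the arrow (value of joint key above 0.003 m and not (value of joint tally_wheel between -0.13 and 0.13 rad)).
It fails at once if the eight-lug wheel is handled roughly (over 25 N) (contact force between the fingers and tally_wheel above 25 N).
It fails at once if the timer wheel is turned (value of joint timer_wheel above 0.2 rad or value of joint timer_wheel below -0.2 rad).
It fails at once if a loose thing is lifted, carried or shoved aside (over 25 mm) (distance of any of tape, jar, pink_bowl, blue_bowl, cup, scoop, spray from where it was at the start of the episode above 0.025 m).
It also fails if it takes over 54 s, if anything falls off the work surface, if the arm or the gripper's body presses on something with over 40 N, if the wrist force passes 120 N, or if a joint passes its speed limit or range.

### The arm

A 6-joint arm with a two-finger parallel gripper is mounted at the origin on the work surface. World frame = base frame: x ahead of the robot, y to its left, z up, the work surface at z = 0. Lengths are in m, angles in degrees, forces in N, time in s.
With the tool pointing down it reaches from about 0.35 to 0.875 m from the base axis. Payload 4.2 kg.
Tool frame: the origin (TCP) lies between the finger pads; the fingertips stand 19 mm ahead of it and the grasp point (between the pads) is the TCP; z points along the fingers, y is the line along which they close (so a half turn about z gives the same grasp; the last joint's range is limited). The gripper opens to 87 mm and grips with 3 to 60 N. Pads are 19 mm wide; open, the fingers measure 117 mm over their backs; the gripper's body (75 mm by 190 mm) begins 51 mm behind the grasp point.
Start: joints at [80.879, 22.042, 0.453, 0, -68.411, -14.817], TCP at [0.254, 0.571, 0.242] pointing down, gripper open.
Joint ranges: [-179.83, 179.83], [-69.29, 118.12], [-61.27, 80.66], [-181.25, 117.63], [-171.15, -9.14], [-177.46, 177.46]. Speed limits (degrees/s): [159.86, 159.86, 180, 180, 180, 180].

### API

Orientations are given as a 3x3 rotation matrix whose columns are the frame's x, y, z axes.
In Python, from station import r gives the robot as it stands.
- The arm moves only by the tool drive_tool, never from a script. Its argument "steps" is one flat list of numbers, 7 for each row, row after row: the turn, a rotation vector about the tool's x, y, z in rad, then the shift along the tool's x, y, z in m, then the opening, from 0 (shut) to 1 (fully open). A call has 1 to 10 rows; each row shifts and turns the commanded pose from where the row before left it, along the tool's axes as they then stand; what a row does not reach is not made up. A row lasts 1/12 s, in which the tool goes at most 41.7 mm and 7.16 degrees, less where a joint would pass 70% of its speed; a pose out of reach is approached as far as the arm can. A call is refused whole if a number of a shift passes 0.0417 or a number of a turn 0.125, either way. A call with a gripper value outside its range is refused whole. The fingers move at their own pace and stop on an object; the grip force is fixed at half the most. Time passes only in rows, so rows that do not move let the fingers close. It gives the time, the measured TCP pose, the force, the opening and the grip force at its end, in the units of the state.
- r.sense(): the state, without advancing time (a new reading comes with each control period).
- r.capture(name): name is "scene" or "top"; returns the picture (480x640x3 uint8, blue, green, red); there is no depth.
- r.camera_params(name): a dict with "camera_matrix" (3x3 intrinsics, pixels), "k1" (the pictures are not rectified: a ray, as slopes to the right and down, at radius r is drawn at 1 + k1 r^2 times it, then the intrinsics apply), "extrinsics" (4x4, takes a point from world to camera coordinates). Camera axes: x right, y down, z forward; pixel columns grow to the right and rows downward; lengths in m; the calibration is good to about 2 mm. A picture is of the moment at which its call begins. camera_params takes no time and is no camera call.
- r.finish_job(): hands the job in; it is judged then, once.
The state is a dict: "time_s": time; "joints": joint angles; "joint_velocities": joint speeds; "effort": joint torques, N m; "tcp_pos": TCP position; "ee_rot": TCP orientation; "wrist_force": force on the tool from outside, world axes, zero at the start; "moment": the same for the moment, N m; "gripper_width": opening from 0.0 (shut) to 1.0 (fully open); "gripper_force": force on a finger pad.
Only numpy, scipy, OpenCV 4.12 (cv2) and the standard library are available. Lean on these libraries where they do the work, as an engineer would, in place of code of your own. Each camera call takes 0.05 s, during which the arm holds its last target. There are 200 camera calls.

## Working session

There is one attempt and no reset: what is moved stays moved. The work goes in short steps, Python scripts to look and compute and a tool call to move; the robot and the scene stay as the last step left them, time stands still between calls to the robot, and variables do not carry over. Pictures are saved under pics/ and viewed, at most 10 in all, crops included, and the job is handed in when it is done.

Besides the shell and the picture viewer there is one more tool, called after "Emit:" as name(argument=value, ...) on one line, values as JSON. drive_tool: Moves the arm, as the interface text tells. Its arguments: {"type":"object","properties":{"steps":{"type":"array"}},"required":["steps"]}

```bash
mkdir -p pics; cat > h.py <<'E'
import numpy as np, cv2
from station import r
def ray(name,uv):
    p=r.camera_params(name);K=np.array(p["camera_matrix"]);T=np.array(p["extrinsics"])
    uv=np.array(uv,float).reshape(-1,1,2)
    n=cv2.undistortPoints(uv,K,np.array([p["k1"],0,0,0.]))[:,0]
    R=T[:3,:3];o=-R.T@T[:3,3]
    return o,np.c_[n,np.ones(len(n))]@R
def toz(name,uv,z):
    o,d=ray(name,uv);return o+d*((z-o[2])/d[:,2])[:,None]
E
python3 - <<'E'
from h import *
for n in("scene","top"):
    cv2.imwrite(f"pics/{n}0.png",r.capture(n)); print(r.camera_params(n))
s=r.sense();print(s)
E
```

```text
{'camera_matrix': array([[546.67647685,   0.        , 320.76067834],
       [  0.        , 546.67647685, 234.5450929 ],
       [  0.        ,   0.        ,   1.        ]]), 'k1': 0.04717707043452313, 'extrinsics': array([[-0.74469997,  0.66728444,  0.01238689,  0.42129846],
       [ 0.48738937,  0.55642602, -0.67293513, -0.21231702],
       [-0.45593153, -0.49509753, -0.73959778,  1.30884848],
       [ 0.        ,  0.        ,  0.        ,  1.        ]])}
{'camera_matrix': array([[437.69807336,   0.        , 323.52730772],
       [  0.        , 437.69807336, 237.76550489],
       [  0.        ,   0.        ,   1.        ]]), 'k1': -0.058225043889861904, 'extrinsics': array([[ 0.0243285 , -0.99956978,  0.01638223, -0.0463259 ],
       [-0.98171211, -0.02698242, -0.1884497 ,  0.56516129],
       [ 0.18881065, -0.01149793, -0.9819462 ,  0.76379769],
       [ 0.        ,  0.        ,  0.        ,  1.        ]])}
{'time_s': 0.1, 'joints': array([ 8.08806907e+01,  2.20869636e+01,  3.90084313e-01, -2.41183488e-02,
       -6.84123633e+01, -1.48176968e+01]), 'joint_velocities': array([ 0.04337718, -0.17539181,  0.24119649,  0.16333894, -0.03094043,
       -0.07528852]), 'effort': array([ 5.33960138e-04, -3.91686916e+01,  1.87937361e+01,  4.23193440e+00,
        1.35072196e-02, -6.88811338e-05]), 'tcp_pos': array([0.25335851, 0.57081349, 0.24058257]), 'ee_rot': array([[ 9.13929130e-01, -4.05873221e-01, -6.88651061e-04],
       [-4.05873791e-01, -9.13927323e-01, -1.82047769e-03],
       [ 1.09506126e-04,  1.94329301e-03, -9.99998106e-01]]), 'wrist_force': array([-0.23891042, -0.25486662,  0.68542795]), 'moment': array([-0.02484499,  0.00580731, -0.02277161]), 'gripper_force': 0.0, 'gripper_width': 0.9979157011850153}
```

View pics/top0.png

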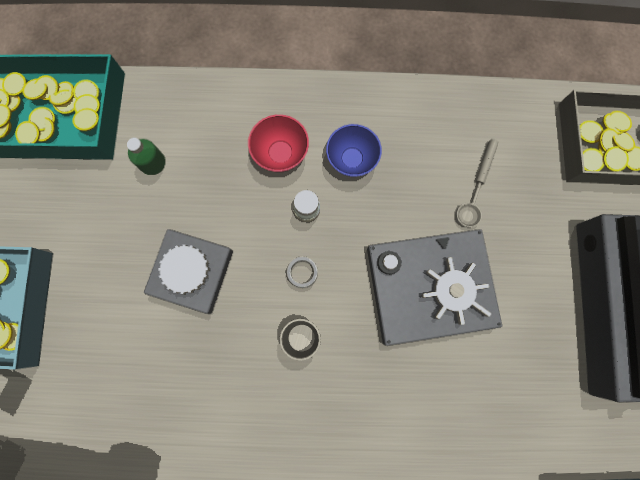

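View pics/scene0.png

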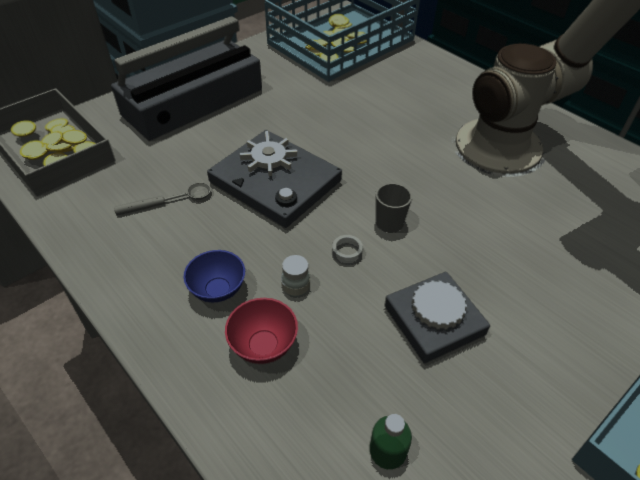

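The top view shows the eight-lug wheel at about (457,290), the key at (390,262), the arrow at (443,243) and the timer at (184,270). Next I'll measure the wheel centre, the lug reach and the key.

```bash
python3 - <<'E'
from h import *
im=cv2.imread("pics/top0.png");g=cv2.cvtColor(im,cv2.COLOR_BGR2GRAY)
m=(g>130).astype(np.uint8)
box=np.zeros_like(m);cv2.fillPoly(box,[np.array([[372,248],[480,234],[497,322],[388,340]])],1);m&=box
n,l,st,c=cv2.connectedComponentsWithStats(m)
for i in range(1,n):
    if st[i,4]>40: print(st[i],c[i],toz("top",c[i],.064),toz("top",c[i],.062))
i=1+np.argmax(st[1:,4]);ys,xs=np.where(l==i)
P=toz("top",np.c_[xs,ys],.064)[:,:2]
# disc centre: largest inscribed circle
mm=cv2.morphologyEx((l==i).astype(np.uint8),cv2.MORPH_CLOSE,np.ones((5,5)))
mm=cv2.morphologyEx(mm,cv2.MORPH_OPEN,cv2.getStructuringElement(2,(17,17)))
mo=cv2.moments(mm,True);cc=[mo['m10']/mo['m00'],mo['m01']/mo['m00']]
C=toz("top",cc,.064)[0,:2];print("centre",cc,C)
key=toz("top",[390.5,261.5],.062)[0,:2]
arr=toz("top",[444,249],.045)[0,:2]
print("arrow",arr,np.hypot(*(arr-C)),np.degrees(np.arctan2(*(arr-C)[::-1])))
d=P-C;rr=np.hypot(*d.T);a=np.degrees(np.arctan2(d[:,1],d[:,0]))
for k in range(-180,180,5):
    s=(a>=k)&(a<k+5)&(rr<.1);print(k,round(rr[s].max()*1000) if s.any() else 0,end="; ")
# console corners top
for uv in ([367,245],[481,230],[501,325],[386,344]): print(toz("top",uv,.04)[0,:2].round(4))
cv2.imwrite("pics/crop.png",cv2.resize(im[215:355,355:515],None,fx=4,fy=4,interpolation=2))
E
```

```text
[384 255  14  14 159] [390.37106918 261.32704403] [[ 0.5236477  -0.15521125  0.064     ]] [[ 0.52392984 -0.15554641  0.062     ]]
[ 423  257   69   68 1823] [456.6697751  290.71859572] [[ 0.47261846 -0.276767    0.064     ]] [[ 0.47277195 -0.27740862  0.062     ]]
centre [456.1280931586608, 290.1455604075691] [ 0.4736404  -0.27579353]
arrow [ 0.55250398 -0.26089086] 0.08025928219546323 10.700868891973942
-180 38; -175 61; -170 62; -165 37; -160 37; -155 38; -150 37; -145 38; -140 36; -135 38; -130 75; -125 76; -120 52; -115 38; -110 38; -105 38; -100 37; -95 37; -90 39; -85 62; -80 61; -75 39; -70 37; -65 38; -60 37; -55 36; -50 38; -45 36; -40 61; -35 62; -30 39; -25 36; -20 37; -15 38; -10 38; -5 37; 0 52; 5 62; 10 62; 15 46; 20 38; 25 37; 30 37; 35 37; 40 37; 45 50; 50 62; 55 61; 60 38; 65 38; 70 37; 75 38; 80 37; 85 37; 90 37; 95 62; 100 61; 105 37; 110 37; 115 36; 120 37; 125 37; 130 37; 135 48; 140 61; 145 61; 150 37; 155 37; 160 36; 165 37; 170 36; 175 36; [ 0.5572 -0.1148]
[ 0.5925 -0.336 ]
[ 0.4123 -0.3669]
[ 0.3742 -0.1509]
```

View pics/crop.png

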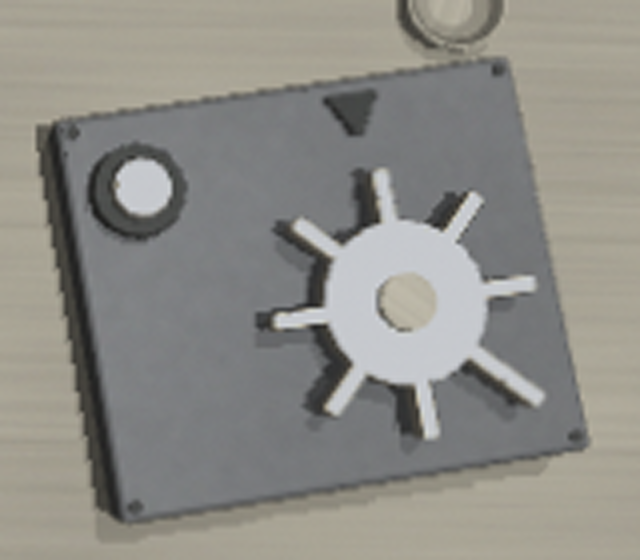

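The long lug is 135° short of the arrow, so it needs 3 clicks. The present wrist orientation suits pushing lugs along tool −x on the wheel's key side. I'll move there high up, with the fingers shut.

Emit:
drive_tool(steps=[0,0,0,0.0215,0.0229,0,0,0,0,0,0.0215,0.0229,0,0,0,0,0,0.0215,0.0229,0,0,0,0,0,0.0215,0.0229,0,0,0,0,0,0.0215,0.0229,0,0,0,0,0,0.0215,0.0229,0,0,0,0,0,0.0215,0.0229,0,0,0,0,0,0.0215,0.0229,0,0,0,0,0,0.0215,0.0229,0,0,0,0,0,0.0215,0.0229,0,0])

```text
time_s: 0.93
tcp_pos: [0.3571, 0.273, 0.2413]
ee_rot: [[0.914, -0.405, -0.0], [-0.405, -0.914, -0.0], [-0.0, 0.001, -1.0]]
wrist_force: [0.7, -0.2, 0.0]
gripper_width: 0.328
gripper_force: 0.0
```

Emit:
drive_tool(steps=[0,0,0,0.0215,0.0229,0,0,0,0,0,0.0215,0.0229,0,0,0,0,0,0.0215,0.0229,0,0,0,0,0,0.0215,0.0229,0,0,0,0,0,0.0215,0.0229,0,0,0,0,0,0.0215,0.0229,0,0,0,0,0,0.0215,0.0229,0,0,0,0,0,0.0215,0.0229,0,0,0,0,0,0.0215,0.0229,0,0,0,0,0,0.0215,0.0229,0,0])

```text
time_s: 1.77
tcp_pos: [0.4607, -0.0235, 0.2413]
ee_rot: [[0.914, -0.406, -0.0], [-0.406, -0.914, 0.0], [-0.0, 0.0, -1.0]]
wrist_force: [0.6, 0.5, 1.0]
gripper_width: 0.005
gripper_force: 0.0
```

Emit:
drive_tool(steps=[0,0,0,0.0215,0.0229,0,0,0,0,0,0.0215,0.0229,0,0,0,0,0,0.0215,0.0229,0,0,0,0,0,0.0215,0.0229,0,0,0,0,0,0.0215,0.0229,0,0,0,0,0,0.0215,0.0229,0,0,0,0,0,0.0215,0.0229,0,0,0,0,0,0,0,0,0,0,0,0,0,0,0,0])

```text
time_s: 2.52
tcp_pos: [0.5329, -0.2306, 0.2403]
ee_rot: [[0.913, -0.408, -0.002], [-0.408, -0.913, 0.001], [-0.002, 0.0, -1.0]]
wrist_force: [-1.2, -0.4, 0.2]
gripper_width: 0.006
gripper_force: 0.0
```

Emit:
drive_tool(steps=[0,0,0,0,0,0.028,0,0,0,0,0,0,0.028,0,0,0,0,0,0,0.028,0,0,0,0,0,0,0.028,0,0,0,0,0,0,0.028,0,0,0,0,0,0,0.01,0,0,0,0,0,0,0.01,0,0,0,0,0,0,0.01,0,0,0,0,0,0,0,0,0,0,0,0,0,0,0])

```text
time_s: 3.35
tcp_pos: [0.5338, -0.2293, 0.0722]
ee_rot: [[0.914, -0.405, 0.001], [-0.405, -0.914, -0.0], [0.001, -0.0, -1.0]]
wrist_force: [-0.1, -0.0, 1.5]
gripper_width: 0.004
gripper_force: 0.0
```

```bash
python3 - <<'E'
from h import *
a=r.capture("scene");b=r.capture("top")
o=np.hstack([cv2.resize(a[110:240,190:350],(400,325)),cv2.resize(b[215:345,355:515],(400,325))]);cv2.imwrite("pics/p1.png",o)
E
```

```text
(no output)
```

View pics/p1.png

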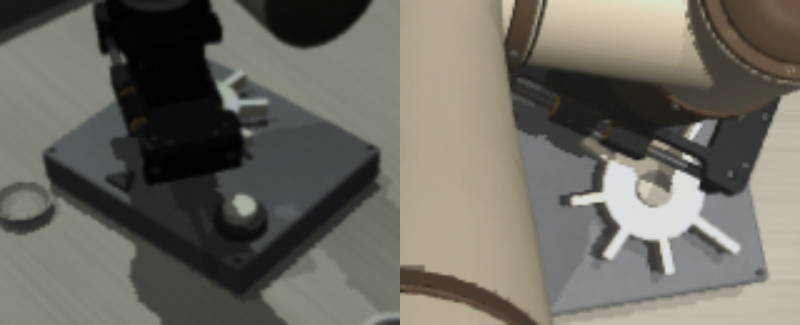

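The fingers are down in the gap between two lugs. The wheel hasn't turned: the long lug is still at lower right in the top half of the picture, around (725,240). Now the first click.

Emit:
drive_tool(steps=[0,0,0,-0.005,0,0,0,0,0,0,-0.005,0,0,0,0,0,0,-0.005,0,0,0,0,0,0,-0.005,0,0,0,0,0,0,-0.005,0,0,0,0,0,0,-0.005,0,0,0,0,0,0,-0.005,0,0,0,0,0,0,-0.005,0,0,0,0,0,0,-0.005,0,0,0,0,0,0,-0.004,0,0,0])

```text
time_s: 4.28
tcp_pos: [0.4866, -0.2093, 0.0711]
ee_rot: [[0.914, -0.406, -0.003], [-0.406, -0.914, 0.0], [-0.003, 0.001, -1.0]]
wrist_force: [0.4, -0.8, -0.1]
gripper_width: 0.003
gripper_force: 0.0
```

Emit:
drive_tool(steps=[0,0,0,0,0,0,0,0,0,0,0,0,0,0,0,0,0,0,0,0,0,0,0,0,0,0,-0.02,0,0,0,0,0,0,-0.02,0])

```text
time_s: 4.7
tcp_pos: [0.4877, -0.2095, 0.1108]
ee_rot: [[0.914, -0.406, -0.004], [-0.406, -0.914, 0.0], [-0.004, 0.001, -1.0]]
wrist_force: [0.6, -0.0, -0.2]
gripper_width: 0.003
gripper_force: 0.0
```

```bash
python3 - <<'E'
from h import *
b=r.capture("top")
cv2.imwrite("pics/p2.png",cv2.resize(b[215:355,355:515],None,fx=3,fy=3))
E
```

```text
(no output)
```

View pics/p2.png

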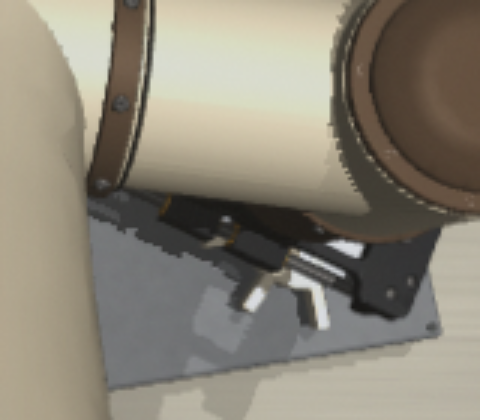

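The long lug has left its place at lower right, around (405,300). The gripper hides the rest, so I'll move back and look again.

Emit:
drive_tool(steps=[0,0,0,0.0165,0,0,0,0,0,0,0.0165,0,0,0,0,0,0,0.016,0,0,0,0,0,0,0,0,0,0,0,0,0,0,0,0.02,0,0,0,0,0,0,0.019,0,0,0,0,0,0,0,0])

```text
time_s: 5.33
tcp_pos: [0.5301, -0.2287, 0.0688]
ee_rot: [[0.913, -0.407, -0.008], [-0.407, -0.913, 0.002], [-0.008, 0.001, -1.0]]
wrist_force: [-1.9, 0.3, -0.2]
gripper_width: 0.005
gripper_force: 0.0
```

```bash
python3 - <<'E'
from h import *
b=r.capture("top")
cv2.imwrite("pics/p3.png",cv2.resize(b[215:355,355:515],None,fx=3,fy=3))
E
```

```text
(no output)
```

View pics/p3.png

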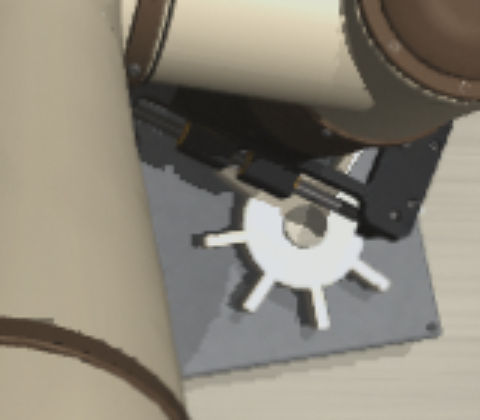

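After one click, the lug at lower right is a short one. Now the second click. Then I'll lift clear and swing away for a numeric check.

Emit:
drive_tool(steps=[0,0,0,-0.005,0,0,0,0,0,0,-0.005,0,0,0,0,0,0,-0.005,0,0,0,0,0,0,-0.005,0,0,0,0,0,0,-0.005,0,0,0,0,0,0,-0.005,0,0,0,0,0,0,-0.005,0,0,0,0,0,0,-0.005,0,0,0,0,0,0,-0.004,0,0,0,0,0,0,-0.003,0,0,0])

```text
time_s: 6.22
tcp_pos: [0.4885, -0.2101, 0.0721]
ee_rot: [[0.914, -0.406, -0.003], [-0.406, -0.914, 0.0], [-0.003, 0.001, -1.0]]
wrist_force: [-0.2, -0.1, 0.0]
gripper_width: 0.005
gripper_force: 0.0
```

Emit:
drive_tool(steps=[0,0,0,0,0,0,0,0,0,0,0,0,0,0,0,0,0,0,0,-0.02,0,0,0,0,0,0,-0.02,0,0,0,0,0,0,-0.03,0,0,0,0,0,0,-0.03,0,0,0,0,0,-0.03,0,0,0,0,0,0,-0.04,0,0,0,0,0,0,-0.04,0,0,0,0,0,0,-0.04,0,0])

```text
time_s: 7.05
tcp_pos: [0.5516, -0.0721, 0.1729]
ee_rot: [[0.913, -0.407, 0.001], [-0.407, -0.913, 0.0], [0.0, -0.0, -1.0]]
wrist_force: [0.5, 0.0, 0.3]
gripper_width: 0.001
gripper_force: 0.0
```

Emit:
drive_tool(steps=[0,0,0,0,-0.04,0,0,0,0,0,0,-0.04,0,0,0,0,0,0,-0.03,0,0,0,0,0,0,0,0,0])

```text
time_s: 7.38
tcp_pos: [0.5983, 0.0319, 0.1721]
ee_rot: [[0.916, -0.401, 0.002], [-0.401, -0.916, 0.0], [0.002, -0.001, -1.0]]
wrist_force: [-0.5, -0.9, 0.7]
gripper_width: 0.009
gripper_force: 0.0
```

```bash
python3 - <<'E'
from h import *
b=r.capture("top")
a=r.capture("scene")
o=np.hstack([cv2.resize(a[110:240,190:350],(400,325)),cv2.resize(b[215:345,355:515],(400,325))]);cv2.imwrite("pics/p4.png",o)
E
```

```text
(no output)
```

View pics/p4.png

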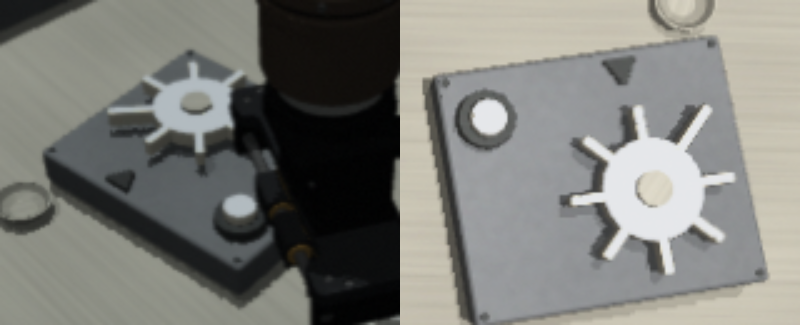

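The long lug now points to upper right, (700,120) in the picture, one click short of the arrow. I'll go back for the last click.

Emit:
drive_tool(steps=[0,0,0,0.0067,0.037,0,0,0,0,0,0.0067,0.037,0,0,0,0,0,0.0067,0.037,0,0,0,0,0,0.0067,0.037,0,0,0,0,0,0.0067,0.037,0,0,0,0,0,0.0067,0.037,0,0,0,0,0,0.0067,0.037,0,0,0,0,0,0,0,0,0,0,0,0,0,0,0,0,0,0,0,0,0,0,0])

```text
time_s: 8.32
tcp_pos: [0.5327, -0.2294, 0.1725]
ee_rot: [[0.913, -0.408, -0.0], [-0.408, -0.913, 0.0], [-0.0, -0.0, -1.0]]
wrist_force: [0.5, -0.2, -0.1]
gripper_width: 0.001
gripper_force: 0.0
```

Emit:
drive_tool(steps=[0,0,0,0,0,0.03,0,0,0,0,0,0,0.03,0,0,0,0,0,0,0.02,0,0,0,0,0,0,0.02,0,0,0,0,0,0,0,0,0,0,0,0,0,0,0])

```text
time_s: 8.82
tcp_pos: [0.5333, -0.2276, 0.072]
ee_rot: [[0.915, -0.404, -0.002], [-0.404, -0.915, 0.0], [-0.002, 0.001, -1.0]]
wrist_force: [0.9, -0.2, 0.8]
gripper_width: 0.004
gripper_force: 0.0
```

Emit:
drive_tool(steps=[0,0,0,-0.005,0,0,0,0,0,0,-0.005,0,0,0,0,0,0,-0.005,0,0,0,0,0,0,-0.005,0,0,0,0,0,0,-0.005,0,0,0,0,0,0,-0.005,0,0,0,0,0,0,-0.005,0,0,0,0,0,0,-0.005,0,0,0,0,0,0,-0.004,0,0,0,0,0,0,-0.003,0,0,0])

```text
time_s: 9.65
tcp_pos: [0.4888, -0.2092, 0.072]
ee_rot: [[0.914, -0.406, -0.003], [-0.406, -0.914, 0.0], [-0.003, 0.001, -1.0]]
wrist_force: [0.2, 0.4, 0.2]
gripper_width: 0.008
gripper_force: 0.0
```

Emit:
drive_tool(steps=[0,0,0,0,0,0,0,0,0,0,0,0,0,0,0,0,0,0,0,-0.02,0,0,0,0,0,0,-0.02,0,0,0,0,0,0,-0.03,0,0,0,0,0,0,-0.03,0,0,0,0,0,-0.03,0,0,0,0,0,0,-0.04,0,0,0,0,0,0,-0.04,0,0,0,0,0,0,-0.04,0,0])

```text
time_s: 10.48
tcp_pos: [0.5519, -0.0711, 0.1729]
ee_rot: [[0.913, -0.407, 0.001], [-0.407, -0.913, 0.0], [0.0, -0.0, -1.0]]
wrist_force: [0.1, -0.1, -0.3]
gripper_width: 0.01
gripper_force: 0.0
```

Emit:
drive_tool(steps=[0,0,0,0,-0.04,0,0,0,0,0,0,-0.04,0,0,0,0,0,0,-0.03,0,0,0,0,0,0,0,0,0,0,0,0,0,0,0,0])

```text
time_s: 10.9
tcp_pos: [0.5965, 0.0298, 0.1719]
ee_rot: [[0.915, -0.403, -0.001], [-0.403, -0.915, -0.0], [-0.001, 0.001, -1.0]]
wrist_force: [-0.9, -0.8, -1.2]
gripper_width: 0.004
gripper_force: 0.0
```

```bash
python3 - <<'E'
from h import *
b=r.capture("top")
cv2.imwrite("pics/p5.png",cv2.resize(b[215:355,355:515],None,fx=3,fy=3))
g=cv2.cvtColor(b,cv2.COLOR_BGR2GRAY);m=(g>130)
ys,xs=np.where(m[250:326,420:495]);P=toz("top",np.c_[xs+420,ys+250],.064)[:,:2]-[.4736,-.2758]
rr=np.hypot(*P.T);a=np.degrees(np.arctan2(P[:,1],P[:,0]));s=(rr>.065)&(rr<.08);print(a[s].mean(),s.sum(),r.sense()["tcp_pos"])
E
```

```text
-9.447585208688784 1211 [0.59587663 0.02857571 0.17192782]
```

View pics/p5.png

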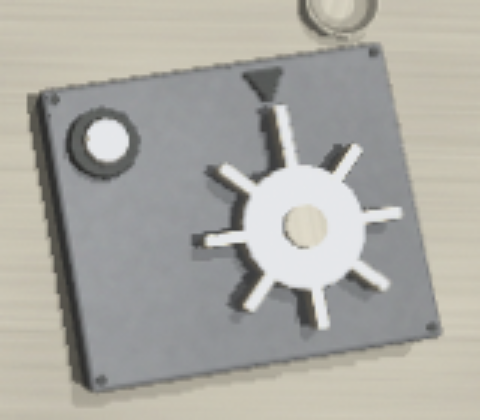

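The long lug, tip at (280,105), stands at the arrow, (265,95). Now to above the key.

Emit:
drive_tool(steps=[0,0,0,0.0015,0.033,0,0,0,0,0,0.0015,0.033,0,0,0,0,0,0.0015,0.033,0,0,0,0,0,0.0015,0.033,0,0,0,0,0,0.0015,0.033,0,0,0,0,0,0.0015,0.033,0,0,0,0,0,0,0,0.03,0,0,0,0,0,0,0.03,0,0,0,0,0,0,0.02,0,0,0,0,0,0,0,0])

```text
time_s: 11.78
tcp_pos: [0.5195, -0.1577, 0.0885]
ee_rot: [[0.912, -0.409, -0.01], [-0.409, -0.912, 0.001], [-0.009, 0.003, -1.0]]
wrist_force: [-0.7, -0.3, -0.7]
gripper_width: 0.005
gripper_force: 0.0
```

Emit:
drive_tool(steps=[0,0,0,0,0,0,0,0,0,0,0,0,0,0])

```text
time_s: 11.95
tcp_pos: [0.5247, -0.1571, 0.0939]
ee_rot: [[0.914, -0.406, 0.002], [-0.406, -0.914, -0.001], [0.002, -0.0, -1.0]]
wrist_force: [0.5, -0.3, 0.5]
gripper_width: 0.009
gripper_force: 0.0
```

Emit:
drive_tool(steps=[0,0,0,0,0,0.004,0,0,0,0,0,0,0.004,0,0,0,0,0,0,0.004,0,0,0,0,0,0,0.004,0,0,0,0,0,0,0,0,0,0,0,0,0,0,0])

```text
time_s: 12.45
tcp_pos: [0.5246, -0.1563, 0.077]
ee_rot: [[0.914, -0.405, 0.001], [-0.405, -0.914, -0.0], [0.001, -0.0, -1.0]]
wrist_force: [0.0, 0.1, 4.4]
gripper_width: 0.007
gripper_force: 1.9
```

Emit:
drive_tool(steps=[0,0,0,0,0,0.0015,0,0,0,0,0,0,0.0015,0,0,0,0,0,0,0,0,0,0,0,0,0,0,0])

```text
time_s: 12.78
tcp_pos: [0.5246, -0.1563, 0.0753]
ee_rot: [[0.914, -0.405, 0.002], [-0.405, -0.914, -0.0], [0.002, -0.0, -1.0]]
wrist_force: [-2.6, 1.8, 12.8]
gripper_width: 0.002
gripper_force: 6.0
```

The force has risen to 12.8 N, above the 5 N of a fully pressed key, so it is on its hard stop. I'll release and move clear.

Emit:
drive_tool(steps=[0,0,0,0,0,-0.01,0,0,0,0,0,0,-0.03,0,0,0,0,0,0,-0.03,0,0,0,0,0,0,-0.03,0,0,0,0,0,-0.035,0,0,0,0,0,0,-0.035,0,0,0,0,0,0,-0.035,0,0,0,0,0,0,-0.035,0,0,0,0,0,0,0,0,0,0,0,0,0,0,0,0])

```text
time_s: 13.62
tcp_pos: [0.5807, -0.0269, 0.1728]
ee_rot: [[0.915, -0.403, -0.002], [-0.403, -0.915, -0.0], [-0.002, 0.001, -1.0]]
wrist_force: [-0.8, -0.7, 0.3]
gripper_width: 0.007
gripper_force: 0.0
```

```bash
python3 - <<'E'
from h import *
cv2.imwrite("pics/p6.png",r.capture("top"))
E
```

```text
(no output)
```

View pics/p6.png

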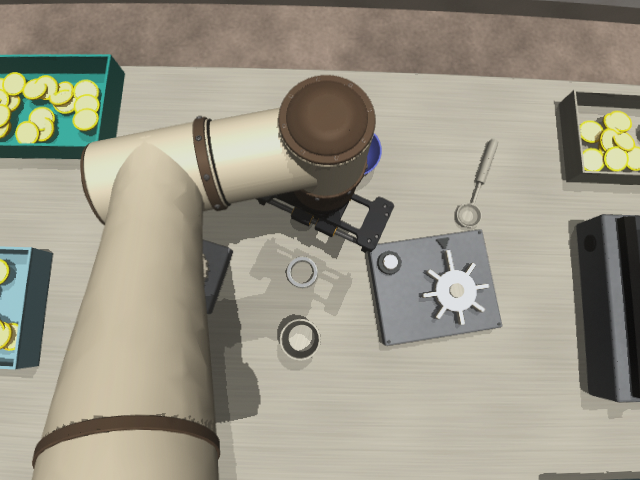

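The long lug is at the arrow (448,250), the key is up at (391,261), and the loose things in view haven't moved. I'm handing in.

```bash
python3 -c "
from station import r
print(r.finish_job())"
```

```text
the job is handed in; nothing more can be done
None
```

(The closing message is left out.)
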